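# Torque-check the gluing clamp's screw

## Robot

A 7-joint arm with a two-finger parallel gripper is mounted at the origin on a cart in front of the work surface, level with it; the furniture and walls round the work are solid. World frame = base frame: x ahead of the robot, y to its left, z up, the work surface at z = 0. Lengths are in m, angles in rad, forces in N, time in s.
With the tool pointing down it reaches from about 0.4 to 0.85 m from the base axis. Payload 10.4 kg.
Tool frame: the origin (TCP) lies on the centre line of the jaws, within the pads' length; the fingertips stand 11 mm ahead of it and the grasp point (between the pads) lies 8 mm behind it; z points along the fingers, y is the line along which they close (so a half turn about z gives the same grasp; the last joint's range is limited). The gripper opens to 87 mm and grips with 3 to 60 N. Pads are 19 mm wide; open, the fingers measure 117 mm over their backs; the gripper's body (75 mm by 190 mm) begins 51 mm behind the grasp point.
Start: joints at [1.077, 0.332, -0.065, 1.46, 0.022, 1.35, -0.088], TCP at [0.284, -0.557, 0.211] pointing down, gripper open.
Joint ranges: [-2.6, 2.6], [-0.5, 2.12], [-1.47, 1.34], [0.16, 2.42], [-1.27, 4.41], [0.06, 2.06], [-2.6, 2.6]. Speed limits (rad/s): [2.22, 2.22, 2.79, 2.79, 3.14, 3.14, 3.14].

## Interface

Orientations are given as a unit quaternion [x, y, z, w].
In Python, from bench import r gives the robot as it stands.
- The arm moves only by the shell command python3 -m pendant 'ROWS' [OPENING] [FORCE]. ROWS is JSON, a list of rows, each a list of 4 numbers: the shift along the tool's x, y, z in m, then the turn about the tool's z in rad. A call has 1 to 8 rows; each row shifts and turns the commanded pose from where the row before left it, along the tool's axes as they then stand; what a row does not reach is not made up. A row lasts 1/12 s, in which the tool goes at most 41.7 mm and 7.16 degrees, less where a joint would pass 70% of its speed; a pose out of reach is approached as far as the arm can. A call with a gripper value outside its range is refused whole. OPENING is the opening, from 0 (shut) to 1 (fully open), set as the call begins (- or left out, the last holds). The fingers move at their own pace and stop on an object; FORCE is the grip in N (left out, the last holds). Time passes only in rows, so rows that do not move let the fingers close. It gives the time, the measured TCP pose, the force, the opening and the grip force at its end, in the units of the state.
- r.read_state(): the state, without advancing time (a new reading comes with each control period).
- r.camera(name): name is "scene" or "top" or "wrist"; returns a dict with "img" (384x512x3 uint8, red, green, blue), "camera_matrix" (3x3 intrinsics, pixels), "xyz" and "attitude" of the camera in the world. Camera axes: x right, y down, z forward; pixel columns grow to the right and rows downward; lengths in m; the calibration is good to about 2 mm. A picture is of the moment at which its call begins. There is no depth.
- r.close_job(): hands the job in; it is judged then, once.
Trained networks look in the newest picture that a camera, given by its name, has taken for a name from the list of things; names that differ only in an ending like _2 or _b are one class to them, and where a whole thing is asked for, a point or a joint stands for the part that bears it (a point fixed in the world has none). Each returns a list of dicts, best first, with "score" (0 to 1); they miss things now and then, are a little off and sometimes report something else, mostly with a low value. They report only what shows in the picture. A call takes as long as a camera call.
- r.outline_of(thing, camera): "mask" (384x512 bool, what is visible of it) and "bbox" ([centre column, centre row, width, height] in pixels, round what is visible of it).
The state is a dict: "time": time; "joint_positions": joint angles; "joint_vel": joint speeds; "joint_torque": joint torques, N m; "ee_pos": TCP position; "eef_rot": TCP orientation; "ft_force": force on the tool from outside, world axes, zero at the start; "torque": the same for the moment, N m; "width": finger opening in m; "grip_force": force on a finger pad.
Only numpy, scipy, OpenCV 4.12 (cv2) and the standard library are available. Lean on these libraries where they do the work, as an engineer would, in place of code of your own. Each camera call takes 0.05 s, during which the arm holds its last target. There are 200 camera calls.

## Task

The glued wooden spoon sits in the blue screw clamp. Turn the clamp's crank clockwise (seen from above) until the screw is fully home, then load it further to about 1.1 newton metres (15 N at the crank's knob), never above 18 N, and hold that steadily for a good second and a half. Then check that it holds: push the knob back the other way with about 4 N for a second without the screw coming loose, let go, and leave the other things on the worktop where they are.

Things in the scene. Friction and masses are not known exactly. Their poses are not given: they have to be found in the camera images.
- clamp: blue steel screw clamp on a wooden board 160 x 150 x 18 mm, fixed to the worktop; its post stands on the board's far half, its arm (top 94 mm above the worktop, boss round the screw 99 mm) reaches over the glued spoon, which lies across the board. Origin: underside centre of the board, straight below the screw's upright axis; x points from the screw to the post, z up.
- screw (a joint): turn of the clamp screw about its upright axis, rad; 0 = fully home (hard stop), negative = open by that angle; grows clockwise seen from above. It starts open by 0.4 to 0.95. Turning it takes 0.5 N m either way (6.7 N at the knob); below that it stays where it is.
- screw_head (a point): point on the screw's axis at its steel collar, 104 mm above the worktop; turns with the screw. z up; the unloaded crank points along its -x. Crank and screw are joined by a torsion spring of 30 N m per rad: the knob gives about 0.19 mm per newton along its circle, ahead of the screw (+y here) when pushed clockwise.
- crank_knob (a point): middle of the upright black round knob (22 mm diameter, 122 to 162 mm above the worktop, spins freely on its pin, grip it from above) on the end of the steel crank, 75 mm from the screw's axis. Bar under it 14 mm wide, top at 119 mm; hub on the axis 124 mm high. With the screw home the unloaded knob is at 2.79 rad about the clamp's z from its x axis; open by a, at 2.79 + a.
- mug: grey mug, 86 x 115 x 59 mm, loose, a bystander; origin at the centre of its underside
- food_tin: tomato tin, 75 mm diameter, 58 mm high, loose, a bystander; origin at the centre of its underside
- lemon: lemon, 71 x 53 x 51 mm, loose, a bystander; origin at its underside
- spice_red: spice jar with a red cap, 45 mm diameter, 106 mm high, loose, a bystander; origin at the centre of its underside

How it is judged:
On the way, in this order (a step that is already met when the one before it is completed fails the run):
1. the screw is home and loaded clockwise with at least 0.8 N m (knob sprung at least 2 mm ahead of the screw) for one second (y of crank_knob in the frame of screw_head above 0.002 m and value of joint screw above -0.04 rad), for 1 s.
2. the knob is pushed back anticlockwise with at least 0.16 N m (sprung 0.4 mm or more) for 0.4 s while the screw stays home (y of crank_knob in the frame of screw_head below -0.0004 m and value of joint screw above -0.04 rad), for 0.4 s.
At the end, for the whole second after the job is handed in: the screw is still home (within 0.04 rad of its stop) and at rest, the crank unloaded (knob within 0.4 mm of its rest on the screw) (value of joint screw above -0.04 rad and velocity of joint screw between -0.05 and 0.05 rad/s and y of crank_knob in the frame of screw_head between -0.0004 and 0.0004 m); the robot touches nothing.
It fails at once if the screw is loaded clockwise beyond 1.4 N m (knob sprung more than 3.5 mm ahead) (y of crank_knob in the frame of screw_head above 0.0035 m).
It fails at once if the mug is shoved more than 25 mm (distance of mug from where it was at the start of the episode above 0.025 m).
It fails at once if the tomato tin is shoved more than 25 mm (distance of food_tin from where it was at the start of the episode above 0.025 m).
It fails at once if the lemon is shoved more than 25 mm (distance of lemon from where it was at the start of the episode above 0.025 m).
It fails at once if the red-capped spice jar is shoved more than 25 mm (distance of spice_red from where it was at the start of the episode above 0.025 m).
It also fails if it takes over 51 s, if anything falls off the work surface, if the arm or the gripper's body presses on something with over 40 N, if the wrist force passes 120 N, or if a joint passes its speed limit or range.

## Working session

There is one attempt and no reset: what is moved stays moved. The work goes in short steps, Python scripts to look and compute and a shell command to move; the robot and the scene stay as the last step left them, time stands still between calls to the robot, and variables do not carry over. Pictures are saved under pics/ and viewed, at most 10 in all, crops included, and the job is handed in when it is done.

```bash
ls; mkdir -p pics; cat > h.py <<'E'
import numpy as np, cv2
from bench import r
from scipy.spatial.transform import Rotation as R
def rot(a):
    a=np.array(a,float)
    return a if a.shape==(3,3) else R.from_quat(a).as_matrix()
def ray(c,u,v,z):
    K=np.array(c["camera_matrix"]);d=rot(c["attitude"])@np.linalg.solve(K,[u,v,1]);o=np.array(c["xyz"])
    return o+d*(z-o[2])/d[2]
def proj(c,p):
    K=np.array(c["camera_matrix"]);q=K@(rot(c["attitude"]).T@(np.array(p)-c["xyz"]));return q[:2]/q[2]
E
python3 - <<'E'
from h import *
s=r.read_state();print(s)
ims=[]
for n in ["scene","top"]:
    c=r.camera(n);ims.append(c["img"]);print(n,c["xyz"],c["attitude"],c["camera_matrix"])
    for t in ["crank_knob","screw_head","clamp","mug","food_tin","lemon","spice_red"]:
        for o in r.outline_of(t,n)[:2]:
            b=o["bbox"];print(t,round(o["score"],2),np.round(b,1),ray(c,b[0],b[1],{"crank_knob":.142,"screw_head":.11}.get(t,0.05)).round(3))
for i,n in enumerate(["scene","top"]): cv2.imwrite(f"pics/{n}.png",ims[i][:,:,::-1])
E
```

```text
pics
{'time': 0.0, 'joint_positions': array([ 1.0773846 ,  0.33285384, -0.06470659,  1.46093662,  0.0216164 ,
        1.3498824 , -0.08848852]), 'joint_vel': array([ 0.00069957,  0.00184609,  0.0010119 , -0.00031283,  0.00118134,
       -0.00010819,  0.00225049]), 'joint_torque': array([ 5.43070873e-04, -6.23257256e+01,  2.48763815e-02, -3.89894414e+01,
       -6.12273300e-02,  3.98378586e-02,  1.17979407e-04]), 'ee_pos': array([ 0.28331978, -0.55665155,  0.21006747]), 'eef_rot': array([ 9.72414605e-01,  2.33258135e-01, -1.98939297e-04, -6.62822855e-04]), 'ft_force': array([-0.22128369,  0.68439899,  0.25620028]), 'torque': array([ 0.03408177, -0.01080398, -0.01845316]), 'grip_force': 0.0, 'width': 0.08705118403224618}
scene [-0.44686106  1.02448188  0.91295612] [-0.3077142   0.80959314 -0.4638796   0.18624349] [[415.42053076   0.         255.99632349]
 [  0.         415.42053076 192.73620672]
 [  0.           0.           1.        ]]
crank_knob 0.57 [238.2 194.2  23.6  11.7] [0.501 0.094 0.142]
screw_head 0.67 [237.1 197.9  19.9  25.3] [0.524 0.078 0.11 ]
clamp 0.59 [232.3 209.5  55.2  49.6] [0.548 0.083 0.05 ]
mug 0.94 [221.4 257.8  21.   24.8] [0.366 0.316 0.05 ]
lemon 0.42 [340.6 185.8  11.1  10.9] [ 0.332 -0.351  0.05 ]
spice_red 0.96 [194.8 266.9  15.6  33.1] [0.397 0.403 0.05 ]
top [ 0.24238726 -0.01109065  1.38156581] [ 0.7417974  -0.66267998  0.06755166 -0.07764431] [[429.17358759   0.         259.32955207]
 [  0.         429.17358759 195.81620575]
 [  0.           0.           1.        ]]
crank_knob 0.61 [246.7 180.9  13.7  33.3] [0.54  0.064 0.142]
screw_head 0.73 [249.3 183.4  11.3  34.9] [0.541 0.057 0.11 ]
clamp 0.89 [255.9 178.9  92.5  49.2] [0.572 0.041 0.05 ]
mug 0.82 [166.3 225.1  32.   26.9] [0.393 0.302 0.05 ]
food_tin 0.91 [349.5 254.9  26.8  24.6] [ 0.365 -0.273  0.05 ]
lemon 0.85 [388.6 258.6  19.1  21.9] [ 0.367 -0.393  0.05 ]
spice_red 0.64 [134.6 218.3  20.7  16.8] [0.403 0.405 0.05 ]
```

```bash
python3 - <<'E'
import cv2
a=cv2.imread("pics/top.png")[130:240,190:320];b=cv2.imread("pics/scene.png")[150:250,180:300]
cv2.imwrite("pics/crops.png",cv2.hconcat([cv2.resize(a,(400,338),interpolation=2),cv2.resize(b,(400,338),interpolation=2)]))
E
```

```text
(no output)
```

View pics/crops.png

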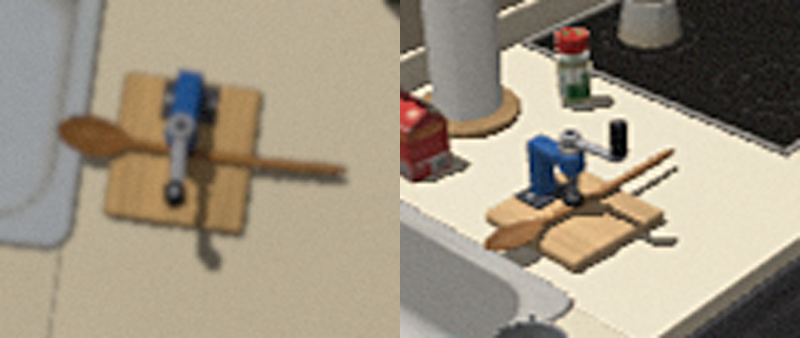

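View pics/top.png

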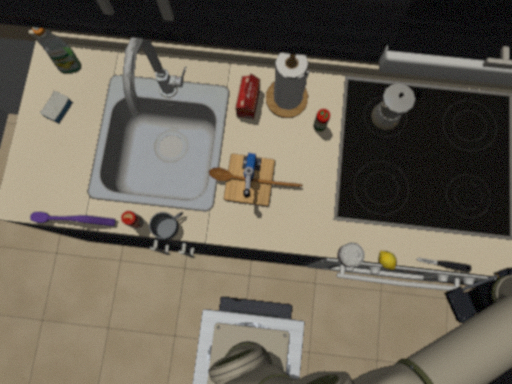

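The close-up shows the crank pointing toward the robot: knob top near px (246.5,191), hub near (249,171), and post beyond it near (251,158). The mug and one red jar are at lower left, the tin and lemon at right, all clear of the crank's swing.

```bash
python3 - <<'E'
from h import *
c=r.camera("top")
k=ray(c,246.5,191.1,.162);h=ray(c,248.8,171,.124);p=ray(c,250.8,157.6,.094)
print(k,h,p,np.linalg.norm((k-h)[:2]),np.arctan2(*(k-h)[1::-1]),np.arctan2(*(p-h)[1::-1]))
# board: wooden rectangle corners
for u,v in [(231,153.5),(275.5,160),(269,206),(225,199.5)]: print(ray(c,u,v,.018).round(3))
s=r.read_state();M=rot(s["eef_rot"]);print(M.round(3))
print("tool-axis shift to above knob z.25", M.T@(np.array([k[0],k[1],.25])-s["ee_pos"]))
w=r.camera("wrist");print(M.T@(np.array(w["xyz"])-s["ee_pos"]),(M.T@rot(w["attitude"])).round(2))
E
```

```text
[0.50522393 0.05956256 0.162     ] [0.57612886 0.06223887 0.124     ] [0.62777211 0.06286917 0.094     ] 0.07095542399138251 -3.1038654765475306 0.01220418323967608
[0.657 0.134 0.018]
[ 0.651 -0.015  0.018]
[ 0.495 -0.01   0.018]
[0.501 0.134 0.018]
[[ 0.891  0.454  0.   ]
 [ 0.454 -0.891 -0.   ]
 [ 0.     0.    -1.   ]]
tool-axis shift to above knob z.25 [ 0.47725508 -0.44893872 -0.03916051]
[ 0.07198689 -0.00034226 -0.17479182] [[ 0.   -0.97 -0.26]
 [ 1.   -0.    0.  ]
 [-0.   -0.26  0.97]]
```

```bash
python3 -m pendant '[[0.027,-0.026,-0.007,0],[0.027,-0.026,-0.007,0],[0.027,-0.026,-0.007,0],[0.027,-0.026,-0.007,0],[0.027,-0.026,-0.007,0],[0.027,-0.026,0,0],[0.027,-0.026,0,0],[0.027,-0.026,0,0]]' 1
python3 -m pendant '[[0.027,-0.026,0,0],[0.027,-0.026,0,0],[0.027,-0.026,0,0],[0.027,-0.026,0,0],[0.027,-0.026,0,0],[0.027,-0.026,0,0],[0.027,-0.026,0,0],[0,0,0,0]]'
python3 -m pendant '[[0,0,0,0.11],[0,0,0,0.11],[0,0,0,0.11],[0,0,0,0.10],[0,0,0,0],[0,0,0,0]]'
python3 - <<'E'
from h import *
c=r.camera("wrist");s=r.read_state();print(s["ee_pos"],rot(s["eef_rot"]).round(3))
for t in ["crank_knob","screw_head","clamp"]:
    for o in r.outline_of(t,"wrist")[:2]: print(t,o["score"],o["bbox"])
cv2.imwrite("pics/w1.png",c["img"][:,:,::-1])
E
```

```text
time: 1.57
ee_pos: [0.382, -0.2719, 0.2462]
eef_rot: [0.972, 0.233, 0.0, 0.0]
ft_force: [1.0, -0.5, -0.4]
width: 0.087
grip_force: 0.0
time: 2.23
ee_pos: [0.4689, -0.018, 0.2464]
eef_rot: [0.971, 0.238, 0.001, -0.001]
ft_force: [-0.5, 0.5, 0.1]
width: 0.0873
grip_force: 0.0
time: 2.73
ee_pos: [0.4675, -0.0258, 0.2459]
eef_rot: [1.0, 0.022, 0.0, 0.0]
ft_force: [-0.1, 0.6, 0.5]
width: 0.0874
grip_force: 0.0
[ 0.46754276 -0.02574371  0.2459102 ] [[ 0.999  0.044  0.   ]
 [ 0.044 -0.999 -0.   ]
 [ 0.     0.    -1.   ]]
crank_knob 0.93 [170.1, 101.7, 34.1, 114.6]
screw_head 0.82 [177.2, 100.6, 48.5, 115.4]
clamp 0.62 [210.2, 80.7, 251.3, 161.4]
```

View pics/w1.png

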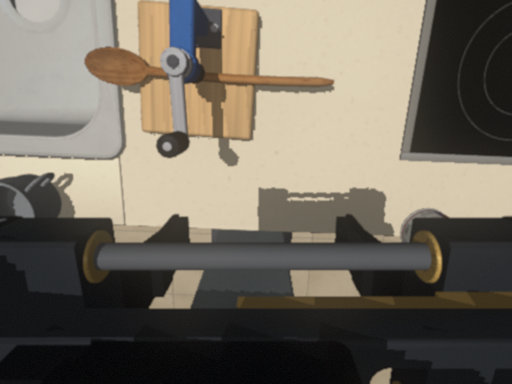

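The knob is at about px (168,146) (top) and the hub at (175,62). The crank points toward the robot and the post is beyond it.

```bash
python3 - <<'E'
from h import *
c=r.camera("wrist")
k=ray(c,169,146,.162);h=ray(c,175,62,.124);d=k-h
print(k,h,np.hypot(*d[:2]),np.arctan2(d[1],d[0])%6.283)
for u,v in [(139,1),(258,9),(250,139),(142,131)]: print(ray(c,u,v,.018).round(3))
o=r.outline_of("crank_knob","wrist")[0]["mask"];i=c["img"].max(2)
ys,xs=np.where(i[125:165,145:200]<70);print(xs.min()+145,xs.max()+145,ys.min()+125,ys.max()+125)
s=r.read_state();print(rot(s["eef_rot"]).T@(k-s["ee_pos"]))
E
python3 - <<'E'
import cv2
cv2.imwrite("pics/w1c.png",cv2.resize(cv2.imread("pics/w1.png")[40:170,110:240],(600,600),interpolation=2))
E
```

```text
[0.5033788  0.05803564 0.162     ] [0.57724415 0.06109528 0.124     ] 0.07392869267660519 3.1828056588811173
[0.658 0.132 0.018]
[ 0.655 -0.012  0.018]
[ 0.498 -0.008  0.018]
[0.502 0.138 0.018]
158 187 132 156
[ 0.03929543 -0.08221378  0.08386218]
```

View pics/w1c.png

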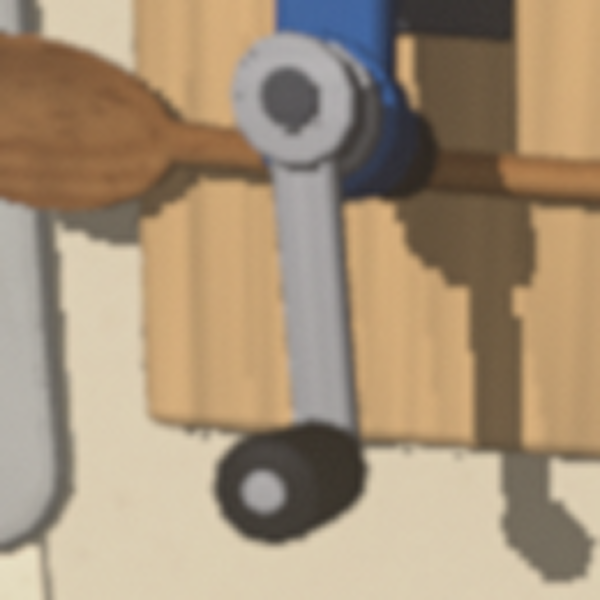

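```bash
python3 -m pendant '[[0.010,-0.021,0,0],[0.010,-0.021,0,0],[0.010,-0.021,0,0],[0.009,-0.021,0,0],[0,0,0.02,0],[0,0,0,0],[0,0,0,0]]'
python3 - <<'E'
from h import *
c=r.camera("wrist");s=r.read_state();print(s["ee_pos"],rot(s["eef_rot"])[:,0])
M=rot(s["eef_rot"]);print((M.T@(np.array([.503,.060,.140])-s["ee_pos"])).round(4))
print(proj(c,[.503,.060,.162]),proj(c,[.578,.063,.124]))
cv2.imwrite("pics/w2.png",c["img"][:,:,::-1])
E
```

```text
time: 3.62
ee_pos: [0.5024, 0.0593, 0.2252]
eef_rot: [1.0, 0.021, -0.001, 0.0]
ft_force: [-0.1, 0.1, -0.4]
width: 0.087
grip_force: 0.0
[0.50289286 0.05900786 0.22603593] [ 9.99187983e-01  4.02844345e-02 -7.34608900e-04]
[ 0.0002 -0.001   0.086 ]
[261.71887012 194.88396362] [261.82441489 103.14709572]
```

View pics/w2.png

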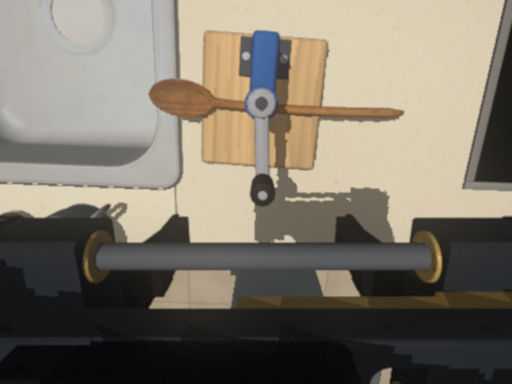

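The predicted points match the picture: knob top at (262,195), hub at (261,103). I'll go down and grip.

```bash
python3 -m pendant '[[0,-0.001,0.02,0],[0,0,0.02,0],[0,0,0.02,0],[0,0,0.016,0],[0,0,0.01,0],[0,0,0,0]]' 
python3 -m pendant '[[0,0,0,0],[0,0,0,0],[0,0,0,0],[0,0,0,0],[0,0,0,0],[0,0,0,0]]' 0 30
cat > st.py <<'E'
from h import *
C=np.array([.578,.063])
s=r.read_state();p=s["ee_pos"][:2]-C;f=s["ft_force"];phi=np.arctan2(p[1],p[0])%6.283
t=np.array([np.sin(phi),-np.cos(phi)]);M=rot(s["eef_rot"])
print("t",round(s["time"],2),"phi",round(phi,4),"rad",round(np.hypot(*p)*1e3,2),"z",s["ee_pos"][2].round(4),"yaw",np.arctan2(M[1,0],M[0,0]).round(3),"Fcw(on tool)",round(f[:2]@t,2),"Frad",round(f[:2]@p/np.hypot(*p),2),"fz",f[2].round(2),"w",s["width"],"g",s["grip_force"])
E
python3 st.py
```

```text
time: 4.17
ee_pos: [0.5023, 0.0598, 0.1387]
eef_rot: [1.0, 0.02, -0.001, 0.0]
ft_force: [-1.0, 0.4, 0.1]
width: 0.087
grip_force: 0.0
time: 4.67
ee_pos: [0.5032, 0.0608, 0.1402]
eef_rot: [1.0, 0.02, 0.0, 0.0]
ft_force: [0.2, 0.6, -0.2]
width: 0.0551
grip_force: 0.0
t 4.67 phi 3.1709 rad 74.79 z 0.1402 yaw 0.041 Fcw(on tool) 0.55 Frad -0.23 fz -0.2 w 0.05507609781425595 g 0.0
```

```bash
python3 -m pendant '[[0,0,0,0],[0,0,0,0],[0,0,0,0],[0,0,0,0],[0,0,0,0],[0,0,0,0],[0,0,0,0],[0,0,0,0]]'
python3 st.py
```

```text
time: 5.33
ee_pos: [0.5031, 0.0602, 0.1398]
eef_rot: [1.0, 0.02, -0.0, 0.0]
ft_force: [-0.8, -3.3, 0.7]
width: 0.0209
grip_force: 30.0
t 5.33 phi 3.1791 rad 74.99 z 0.1398 yaw 0.04 Fcw(on tool) -3.22 Frad 0.9 fz 0.65 w 0.020904660052436606 g 30.0002521276474
```

```bash
python3 -m pendant '[[0.00003,-0.002,0,0.0267],[0.00003,-0.002,0,0.0267],[0.00003,-0.002,0,0.0267],[0.00003,-0.002,0,0.0267],[0.00003,-0.002,0,0.0267],[0.00003,-0.002,0,0.0267],[0,0,0,0],[0,0,0,0]]'
python3 st.py
```

```text
time: 6.0
ee_pos: [0.5035, 0.0718, 0.1398]
eef_rot: [0.998, -0.06, -0.0, 0.001]
ft_force: [-0.8, -6.1, 2.0]
width: 0.021
grip_force: 30.0
t 6.0 phi 3.0242 rad 75.06 z 0.1398 yaw -0.12 Fcw(on tool) -6.12 Frad 0.07 fz 1.99 w 0.02099659582712064 g 30.000516772270203
```

```bash
python3 -m pendant '[[0.00003,-0.002,0,0.0267],[0.00003,-0.002,0,0.0267],[0.00003,-0.002,0,0.0267],[0.00003,-0.002,0,0.0267],[0.00003,-0.002,0,0.0267],[0,0,0,0],[0,0,0,0]]'
python3 st.py
python3 -m pendant '[[0.00001,-0.001,0,0.0133],[0.00001,-0.001,0,0.0133],[0,0,0,0],[0,0,0,0]]'
python3 st.py
```

```text
time: 6.58
ee_pos: [0.5053, 0.0816, 0.1398]
eef_rot: [0.992, -0.127, -0.0, 0.001]
ft_force: [-1.6, -5.6, 2.5]
width: 0.0211
grip_force: 30.0
t 6.58 phi 2.8907 rad 75.1 z 0.1398 yaw -0.254 Fcw(on tool) -5.82 Frad 0.14 fz 2.48 w 0.021050948490238346 g 30.000502467155457
time: 6.92
ee_pos: [0.5057, 0.0834, 0.1398]
eef_rot: [0.99, -0.14, -0.0, 0.001]
ft_force: [-1.6, -5.9, 2.4]
width: 0.021
grip_force: 30.0
t 6.92 phi 2.8665 rad 75.09 z 0.1398 yaw -0.28 Fcw(on tool) -6.11 Frad -0.05 fz 2.38 w 0.021009242760086012 g 30.000588297843933
```

```bash
python3 -m pendant '[[0.00001,-0.001,0,0.0133],[0.00001,-0.001,0,0.0133],[0.00001,-0.001,0,0.0133],[0,0,0,0],[0,0,0,0]]'
python3 st.py
python3 -m pendant '[[0.00001,-0.001,0,0.0133],[0,0,0,0],[0,0,0,0]]'
python3 st.py
```

```text
time: 7.33
ee_pos: [0.5066, 0.0863, 0.1398]
eef_rot: [0.987, -0.159, -0.0, 0.001]
ft_force: [-2.1, -5.1, 2.3]
width: 0.0208
grip_force: 30.0
t 7.33 phi 2.8262 rad 75.11 z 0.1398 yaw -0.32 Fcw(on tool) -5.47 Frad 0.43 fz 2.35 w 0.02080755132774501 g 30.000560581684113
time: 7.58
ee_pos: [0.5069, 0.0872, 0.1398]
eef_rot: [0.986, -0.166, -0.0, 0.001]
ft_force: [-2.2, -5.5, 2.7]
width: 0.0208
grip_force: 30.0
t 7.58 phi 2.8138 rad 75.11 z 0.1398 yaw -0.334 Fcw(on tool) -5.9 Frad 0.35 fz 2.67 w 0.020804029934952277 g 30.000711679458618
```

```bash
python3 -m pendant '[[0.00001,-0.001,0,0.0133],[0.00001,-0.001,0,0.0133],[0,0,0,0],[0,0,0,0]]'
python3 st.py
python3 -m pendant '[[0.00001,-0.001,0,0.0133],[0,0,0,0],[0,0,0,0]]'
python3 st.py
```

```text
time: 7.92
ee_pos: [0.5076, 0.0891, 0.1398]
eef_rot: [0.984, -0.179, -0.0, 0.001]
ft_force: [-2.7, -6.0, 2.4]
width: 0.0206
grip_force: 30.0
t 7.92 phi 2.7868 rad 75.09 z 0.1398 yaw -0.36 Fcw(on tool) -6.58 Frad 0.41 fz 2.36 w 0.02057918998018084 g 30.00059276819229
time: 8.17
ee_pos: [0.5079, 0.09, 0.1397]
eef_rot: [0.983, -0.186, -0.0, 0.001]
ft_force: [-2.2, -5.6, 1.9]
width: 0.021
grip_force: 30.0
t 8.17 phi 2.7738 rad 75.13 z 0.1397 yaw -0.374 Fcw(on tool) -6.03 Frad 0.08 fz 1.87 w 0.02096126370227698 g 30.00058650970459
```

```bash
python3 -m pendant '[[0.00001,-0.001,0,0.0133],[0,0,0,0],[0,0,0,0]]'
python3 st.py
python3 -m pendant '[[0.00001,-0.0005,0,0.0067],[0,0,0,0],[0,0,0,0]]'
python3 st.py
```

```text
time: 8.42
ee_pos: [0.5083, 0.091, 0.1398]
eef_rot: [0.981, -0.192, -0.0, 0.001]
ft_force: [-2.2, -6.3, 3.1]
width: 0.0205
grip_force: 30.0
t 8.42 phi 2.7602 rad 75.12 z 0.1398 yaw -0.387 Fcw(on tool) -6.65 Frad -0.29 fz 3.08 w 0.020518170767299334 g 30.000567734241486
time: 8.67
ee_pos: [0.5084, 0.0914, 0.1397]
eef_rot: [0.981, -0.195, -0.0, 0.001]
ft_force: [-2.3, -5.6, 3.9]
width: 0.0208
grip_force: 30.0
t 8.67 phi 2.7542 rad 75.14 z 0.1397 yaw -0.394 Fcw(on tool) -6.05 Frad 0.04 fz 3.86 w 0.02076471521516536 g 30.00056505203247
```

```bash
python3 -m pendant '[[0.00001,-0.001,0,0.0133],[0,0,0,0],[0,0,0,0]]'
python3 st.py
python3 -m pendant '[[0.00001,-0.0005,0,0.0067],[0,0,0,0],[0,0,0,0]]'
python3 st.py
```

```text
time: 8.92
ee_pos: [0.5088, 0.0923, 0.1397]
eef_rot: [0.979, -0.202, -0.0, 0.001]
ft_force: [-1.9, -5.7, 2.1]
width: 0.0206
grip_force: 30.0
t 8.92 phi 2.7407 rad 75.13 z 0.1397 yaw -0.407 Fcw(on tool) -6.04 Frad -0.46 fz 2.1 w 0.02059962325678803 g 30.000755488872528
time: 9.17
ee_pos: [0.509, 0.0926, 0.1397]
eef_rot: [0.979, -0.205, -0.0, 0.001]
ft_force: [-3.7, -7.0, 3.6]
width: 0.0209
grip_force: 30.0
t 9.17 phi 2.7365 rad 75.11 z 0.1397 yaw -0.414 Fcw(on tool) -7.93 Frad 0.68 fz 3.6 w 0.020887501452893607 g 30.00073939561844
```

```bash
python3 -m pendant '[[0,-0.0005,0,0],[0,0,0,0],[0,0,0,0]]'
python3 st.py
python3 -m pendant '[[0,-0.0005,0,0],[0,0,0,0],[0,0,0,0]]'
python3 st.py
```

```text
time: 9.42
ee_pos: [0.5091, 0.0928, 0.1397]
eef_rot: [0.979, -0.205, -0.0, 0.001]
ft_force: [-3.6, -7.1, 4.4]
width: 0.021
grip_force: 30.0
t 9.42 phi 2.7337 rad 75.07 z 0.1397 yaw -0.414 Fcw(on tool) -7.94 Frad 0.52 fz 4.39 w 0.02099838711109929 g 30.000825226306915
time: 9.67
ee_pos: [0.5092, 0.093, 0.1397]
eef_rot: [0.979, -0.206, -0.001, 0.001]
ft_force: [-3.7, -8.3, 5.5]
width: 0.0208
grip_force: 30.0
t 9.67 phi 2.7302 rad 75.07 z 0.1397 yaw -0.414 Fcw(on tool) -9.07 Frad 0.05 fz 5.5 w 0.02082779826247991 g 30.000859200954437
```

```bash
python3 -m pendant '[[0,-0.0005,0,0],[0,-0.0005,0,0],[0,0,0,0],[0,0,0,0]]'
python3 st.py
python3 -m pendant '[[0,-0.0005,0,0],[0,0,0,0],[0,0,0,0]]'
python3 st.py
```

```text
time: 10.0
ee_pos: [0.5094, 0.0935, 0.1397]
eef_rot: [0.979, -0.206, -0.001, 0.002]
ft_force: [-5.6, -9.5, 6.3]
width: 0.021
grip_force: 30.0
t 10.0 phi 2.7234 rad 75.05 z 0.1397 yaw -0.414 Fcw(on tool) -10.91 Frad 1.28 fz 6.27 w 0.021040195759871625 g 30.001153349876404
time: 10.25
ee_pos: [0.5095, 0.0937, 0.1397]
eef_rot: [0.979, -0.206, -0.001, 0.002]
ft_force: [-4.9, -10.5, 6.0]
width: 0.0207
grip_force: 30.0
t 10.25 phi 2.7198 rad 75.07 z 0.1397 yaw -0.414 Fcw(on tool) -11.57 Frad 0.12 fz 6.03 w 0.020733871681136 g 30.00115066766739
```

```bash
python3 -m pendant '[[0,-0.0005,0,0],[0,-0.0005,0,0],[0,0,0,0],[0,0,0,0]]'
python3 st.py
python3 -m pendant '[[0,-0.0004,0,0],[0,0,0,0],[0,0,0,0],[0,0,0,0]]'
python3 st.py
```

```text
time: 10.58
ee_pos: [0.5097, 0.0942, 0.1396]
eef_rot: [0.979, -0.206, -0.001, 0.002]
ft_force: [-7.4, -11.6, 8.1]
width: 0.0208
grip_force: 30.0
t 10.58 phi 2.7132 rad 75.08 z 0.1396 yaw -0.415 Fcw(on tool) -13.65 Frad 1.9 fz 8.05 w 0.020783161015537885 g 30.0015726685524
time: 10.92
ee_pos: [0.5098, 0.0944, 0.1396]
eef_rot: [0.979, -0.206, -0.001, 0.002]
ft_force: [-7.9, -12.0, 8.7]
width: 0.0209
grip_force: 30.0
t 10.92 phi 2.7105 rad 75.06 z 0.1396 yaw -0.415 Fcw(on tool) -14.14 Frad 2.15 fz 8.7 w 0.02091259075510807 g 30.00168353319168
```

```bash
python3 -m pendant '[[0,-0.0003,0,0],[0,0,0,0],[0,0,0,0],[0,0,0,0],[0,0,0,0],[0,0,0,0],[0,0,0,0],[0,0,0,0]]'
python3 st.py
python3 -m pendant '[[0,0,0,0],[0,0,0,0],[0,0,0,0],[0,0,0,0],[0,0,0,0],[0,0,0,0],[0,0,0,0],[0,0,0,0]]'
python3 st.py
python3 -m pendant '[[0,0,0,0],[0,0,0,0],[0,0,0,0],[0,0,0,0],[0,0,0,0],[0,0,0,0],[0,0,0,0],[0,0,0,0]]'
python3 st.py
```

```text
time: 11.58
ee_pos: [0.5099, 0.0945, 0.1396]
eef_rot: [0.979, -0.206, -0.001, 0.003]
ft_force: [-8.0, -13.0, 8.0]
width: 0.0208
grip_force: 30.0
t 11.58 phi 2.7088 rad 75.06 z 0.1396 yaw -0.415 Fcw(on tool) -15.16 Frad 1.83 fz 7.99 w 0.020772023834557247 g 30.001629889011383
time: 12.25
ee_pos: [0.5099, 0.0945, 0.1396]
eef_rot: [0.979, -0.206, -0.001, 0.003]
ft_force: [-7.2, -13.0, 9.3]
width: 0.0206
grip_force: 30.0
t 12.25 phi 2.7084 rad 75.07 z 0.1396 yaw -0.415 Fcw(on tool) -14.83 Frad 1.08 fz 9.26 w 0.02062622059429128 g 30.00160038471222
time: 12.92
ee_pos: [0.5099, 0.0945, 0.1396]
eef_rot: [0.979, -0.206, -0.001, 0.003]
ft_force: [-7.9, -13.6, 8.8]
width: 0.0206
grip_force: 30.0
t 12.92 phi 2.7085 rad 75.07 z 0.1396 yaw -0.415 Fcw(on tool) -15.62 Frad 1.43 fz 8.82 w 0.020627785965883008 g 30.001636147499084
```

```bash
python3 -m pendant '[[0,0.001,0,0],[0,0.001,0,0],[0,0.001,0,0],[0,0.001,0,0],[0,0.001,0,0],[0,0,0,0],[0,0,0,0]]'
python3 st.py
python3 -m pendant '[[0,0.0005,0,0],[0,0.0005,0,0],[0,0,0,0],[0,0,0,0]]'
python3 st.py
```

```text
time: 13.5
ee_pos: [0.5088, 0.0922, 0.1398]
eef_rot: [0.979, -0.205, -0.0, 0.001]
ft_force: [-2.2, -5.2, 2.4]
width: 0.0209
grip_force: 30.0
t 13.5 phi 2.7422 rad 75.11 z 0.1398 yaw -0.413 Fcw(on tool) -5.62 Frad 0.04 fz 2.42 w 0.020938919470502283 g 30.00045955181122
time: 13.83
ee_pos: [0.5086, 0.092, 0.1398]
eef_rot: [0.979, -0.205, -0.0, 0.0]
ft_force: [-0.6, -4.5, 1.2]
width: 0.0208
grip_force: 30.0
t 13.83 phi 2.7462 rad 75.17 z 0.1398 yaw -0.413 Fcw(on tool) -4.38 Frad -1.16 fz 1.17 w 0.02076277986363498 g 30.00055968761444
```

```bash
python3 -m pendant '[[0,0.0007,0,0],[0,0.0007,0,0],[0,0.0006,0,0],[0,0,0,0],[0,0,0,0]]'
python3 st.py
python3 -m pendant '[[0,0.0005,0,0],[0,0.0005,0,0],[0,0,0,0],[0,0,0,0]]'
python3 st.py
```

```text
time: 14.25
ee_pos: [0.5081, 0.0909, 0.1399]
eef_rot: [0.979, -0.205, 0.0, -0.0]
ft_force: [3.4, -0.4, -2.7]
width: 0.0211
grip_force: 30.0
t 14.25 phi 2.7624 rad 75.26 z 0.1399 yaw -0.412 Fcw(on tool) 0.93 Frad -3.32 fz -2.74 w 0.02107170553446926 g 29.999535083770752
time: 14.58
ee_pos: [0.5077, 0.0901, 0.1399]
eef_rot: [0.979, -0.205, 0.0, -0.0]
ft_force: [4.7, 1.7, -4.1]
width: 0.021
grip_force: 30.0
t 14.58 phi 2.774 rad 75.31 z 0.1399 yaw -0.412 Fcw(on tool) 3.25 Frad -3.79 fz -4.13 w 0.02095423378006742 g 29.999012053012848
```

```bash
python3 -m pendant '[[0,0.0003,0,0],[0,0,0,0],[0,0,0,0],[0,0,0,0],[0,0,0,0],[0,0,0,0],[0,0,0,0],[0,0,0,0]]'
python3 st.py
python3 -m pendant '[[0,0,0,0],[0,0,0,0],[0,0,0,0],[0,0,0,0],[0,0,0,0],[0,0,0,0],[0,0,0,0]]'
python3 st.py
```

```text
time: 15.25
ee_pos: [0.5077, 0.0899, 0.1399]
eef_rot: [0.979, -0.205, 0.0, -0.001]
ft_force: [5.4, 2.2, -4.4]
width: 0.0205
grip_force: 30.0
t 15.25 phi 2.7762 rad 75.3 z 0.1399 yaw -0.412 Fcw(on tool) 3.95 Frad -4.3 fz -4.42 w 0.02049309657021204 g 29.999054074287415
time: 15.83
ee_pos: [0.5076, 0.0899, 0.1399]
eef_rot: [0.979, -0.205, 0.0, -0.001]
ft_force: [4.5, 2.7, -4.5]
width: 0.0206
grip_force: 30.0
t 15.83 phi 2.776 rad 75.34 z 0.1399 yaw -0.412 Fcw(on tool) 4.08 Frad -3.24 fz -4.54 w 0.020605870306710843 g 29.999038875102997
```

```bash
python3 -m pendant '[[0,-0.0006,0,0],[0,-0.0006,0,0],[0,-0.0003,0,0],[0,0,0,0],[0,0,0,0]]'
python3 st.py
python3 -m pendant '[[0,0,0,0],[0,0,0,0],[0,0,0,0],[0,0,0,0],[0,0,0,0],[0,0,0,0],[0,0,0,0]]' 1
python3 st.py
```

```text
time: 16.25
ee_pos: [0.5079, 0.0905, 0.1399]
eef_rot: [0.979, -0.205, 0.0, 0.0]
ft_force: [4.0, 0.4, -1.8]
width: 0.0206
grip_force: 30.0
t 16.25 phi 2.7671 rad 75.27 z 0.1399 yaw -0.413 Fcw(on tool) 1.82 Frad -3.53 fz -1.81 w 0.020581700659753312 g 29.99948501586914
time: 16.83
ee_pos: [0.5079, 0.0906, 0.1398]
eef_rot: [0.979, -0.205, -0.0, 0.0]
ft_force: [0.1, -0.3, -0.1]
width: 0.0595
grip_force: 0.0
t 16.83 phi 2.7668 rad 75.38 z 0.1398 yaw -0.413 Fcw(on tool) -0.28 Frad -0.19 fz -0.06 w 0.059529374486814966 g 0.0
```

```bash
python3 -m pendant '[[0,0,-0.02,0],[0,0,-0.03,0],[0,0,-0.03,0],[0,0,-0.03,0],[0,0,0,0],[0,0,0,0],[0,0,0,0],[0,0,0,0]]'
python3 - <<'E'
from h import *
c=r.camera("wrist");cv2.imwrite("pics/w3.png",c["img"][:,:,::-1])
s=r.read_state();print(s["ft_force"],s["ee_pos"])
for a in (2.745,2.758,2.80): print(a,proj(c,[.578+.075*np.cos(a),.063+.075*np.sin(a),.162]))
E
```

```text
time: 17.5
ee_pos: [0.5074, 0.0904, 0.2486]
eef_rot: [0.979, -0.205, -0.001, 0.0]
ft_force: [-0.5, -0.2, -0.7]
width: 0.0868
grip_force: 0.0
[-0.24189755 -0.12814871  0.32367207] [0.50734542 0.0904008  0.24861825]
2.745 [260.5115235  187.14516903]
2.758 [261.56894389 187.12208059]
2.8 [264.98212551 186.95685049]
```

View pics/w3.png

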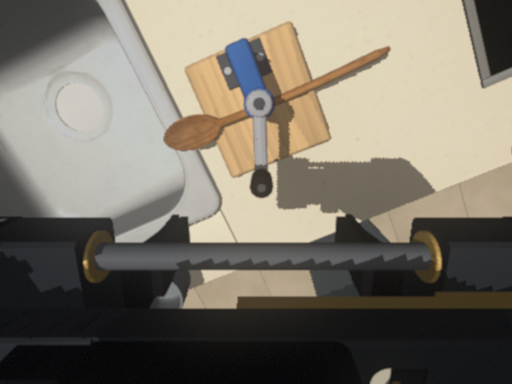

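The knob is free at about (261,187), which matches the home angle of about 2.76 in the world frame. The gripper is open and clear.

```bash
python3 -c "
from bench import r
print(r.close_job())"
```

```text
the job is handed in; nothing more can be done
None
```

I turned the screw home, held it at about 15 N for around 2 s and pushed it back with about 4 N for over 1 s without it coming loose; I then let go and handed the job in at about 17.5 s, without seeing the verdict.

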